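Refit the press-to-run knob on the tube roller mixer

TASK

The blue control knob has come off the white tube roller mixer. Pick it up, turn it so that its D-shaped bore matches the D-shaped steel shaft (the white line on the knob goes the same way as the red mark on the dial round the shaft), push it fully home on the shaft, and then press it in against the spring, to the bottom of its travel. Finish while still holding the knob pressed in, do not let go or ease off, and leave the other things on the bench where they are.

Things in the scene. Friction and masses are not known exactly. Their poses are not given: they have to be found in the camera images.
- knob: Loose blue knob, upright on the bench. Origin: centre of its underside; z up. Skirt 44 mm across, 16 mm high; on it a grip bar 40 mm long (along x), 14 mm wide (y), from 16 to 42.5 mm above the underside. A white line on the bar's top and end points along +x. D bore in the underside: 14 mm deep, 15.6 mm in diameter, flat 1.8 mm from the axis on the +x side (0.8 mm clearance all round).
- mixer: White tube roller mixer fixed to the bench, 180 mm (its x) x 220 mm (y), top panel 69 mm above the bench. Origin: centre of its underside; z up. Its +x half carries black rollers with two tubes lying on them, up to 107 mm above the bench; dial and shaft are on its -x half, facing the robot.
- shaft_tip (a point): Centre of the top end of the upright steel D-shaft, 95 mm above the bench, 24 mm above a white dial 58 mm across. Shaft 14 mm in diameter, flat 1 mm from the axis on this frame's +x side, top edge chamfered 1.5 mm (1 mm on the flat); z up. The dial's red mark points along +x. Home, the knob's underside is 14 mm below this point, its +x along this +x; it goes on within about 7 degrees.
- shaft (a joint): How far the shaft is pressed in, m: 0 at rest, 0.008 fully in (a stop). A spring pushes it back, 5 N at rest to 10 N fully in. A wrongly turned knob presses the shaft in too, but stands on its end without going over it.
- dial (a joint): Angle of dial and shaft in the mixer, rad, counter-clockwise from above; at 0 the flat and the red mark point along the mixer's +x. Stiff: it needs 0.25 N m to turn and stays where it is left. It need not be turned. A knob turned more than 15 degrees away from the shaft jams on it and does not count as home.
- clip_box: Clear box of clips, 56 x 81 x 30 mm, origin at the centre of its underside; leave alone.
- label_roll: White label roll, 68 mm in diameter, 41 mm high, origin at the centre of its underside; leave alone.
- bench_timer: White bench timer, 82 x 58 x 22 mm, origin at the centre of its underside; leave alone.
- code_reader: Dark hand code reader, 178 x 65 x 40 mm, origin at the centre of its underside; leave alone.
- wash_bottle: White wash bottle with a red top, 93 x 64 x 201 mm, origin at the centre of its underside; leave alone.
Things that resemble listed ones, but are neither listed nor needed, are in the scene too. What is meant by the knob is not brown, and is the smaller of those in its own colour.

How it is judged:
By the outcome, as a careful person would: the job done as asked, in the order asked, and still so for the second after the job is handed in, while the arm keeps its last pose, push and grip.
It also fails if it takes over 42 s, if anything falls off the work surface, if the arm or the gripper's body presses on something with over 40 N, if the wrist force passes 120 N, or if a joint passes its speed limit or range.

ROBOT

A 6-joint arm with a two-finger parallel gripper is mounted at the origin on a cart in front of the work surface, level with it; the furniture and walls round the work are solid. World frame = base frame: x ahead of the robot, y to its left, z up, the work surface at z = 0. Lengths are in m, angles in rad, forces in N, time in s.
With the tool pointing down it reaches from about 0.25 to 0.775 m from the base axis. Payload 4 kg.
Tool frame: the origin (TCP) lies midway between the tips of the shut fingers; the grasp point (between the pads) lies 19 mm behind it; y points along the fingers, x is the direction in which the jaws open and shut, and the axes are right-handed (so a half turn about y gives the same grasp; the last joint's range is limited). The gripper opens to 94 mm and grips with 3 to 60 N. Pads are 16 mm wide; open, the fingers measure 119 mm over their backs; the gripper's body (75 mm by 177 mm) begins 78 mm behind the grasp point.
Start: joints at [1.226, 0.087, 1.371, -0, 1.684, -0.103], TCP at [0.132, 0.534, 0.206] pointing down, gripper open.
Joint ranges: [-3.1, 3.1], [-0.76, 2.03], [0.27, 2.55], [-1.08, 4.22], [0.17, 2.65], [-2.57, 2.57]. Speed limits (rad/s): [2.79, 2.79, 3.14, 3.14, 3.14, 3.14].

INTERFACE

Orientations are given as [roll, pitch, yaw] about the fixed x, y, z axes, in that order (R = Rz(yaw) Ry(pitch) Rx(roll)).
In Python, from bench import robot, snapshot, camera_info, ticket gives the robot as it stands.
- The arm moves only by the shell command python3 -m creep 'ROWS'. ROWS is JSON, a list of rows, each an object with "slide": the shift along the tool's x, y, z in mm, a list of three; "roll": the turn about the tool's y in degrees; "grip": the closure, from 0 (fully open) to 1 (shut). In form: [{"slide": [x, y, z], "roll": roll, "grip": grip}, ...]. A call has 1 to 20 rows; each row is the pose to reach, as a shift and turn from the pose commanded when the call began, along the tool's axes at that moment; what a row does not reach only later rows make up. A row lasts 1/12 s, in which the tool goes at most 41.7 mm and 7.16 degrees, less where a joint would pass 70% of its speed; a pose out of reach is approached as far as the arm can. A call with a gripper value outside its range is refused whole. The fingers move at their own pace and stop on an object; the grip force is fixed at half the most. Time passes only in rows, so rows that repeat a pose let the fingers close. It gives the time, the measured TCP pose, the force and the opening at its end, in the units of the state.
- robot.get_obs(): the state, without advancing time (a new reading comes with each control period).
- snapshot(name): name is "scene" or "top" or "wrist"; returns the picture (480x640x3 uint8, red, green, blue); there is no depth.
- camera_info(name): a dict with "fx", "fy", "cx", "cy" (pixels), "cam_to_world" (4x4, takes a point from camera to world coordinates). Camera axes: x right, y down, z forward; pixel columns grow to the right and rows downward; lengths in m; the calibration is good to about 2 mm. A picture is of the moment at which its call begins: read the wrist's pose just before it. camera_info takes no time and is no camera call; for the wrist camera it gives the pose at the moment of the call.
- ticket.close_job(): hands the job in, once; it reports no verdict.
The state is a dict: "time": time; "joint_positions": joint angles; "qvel": joint speeds; "joint_torque": joint torques, N m; "tool_pos": TCP position; "ee_rot": TCP orientation; "wrist_force": force on the tool from outside, world axes, zero at the start; "wrist_torque": the same for the moment, N m; "width": finger opening in m.
Only numpy, scipy, OpenCV 4.12 (cv2) and the standard library are available. Lean on these libraries where they do the work, as an engineer would, in place of code of your own. Each camera call takes 0.05 s, during which the arm holds its last target.

## Working session

There is one attempt and no reset: what is moved stays moved. The work goes in short steps, Python scripts to look and compute and a shell command to move; the robot and the scene stay as the last step left them, time stands still between calls to the robot, and variables do not carry over. Pictures are saved under pics/ and viewed, and the job is handed in when it is done.

```bash
ls; mkdir -p pics
python3 - <<'E'
from bench import robot,snapshot,camera_info
import cv2,numpy as np
o=robot.get_obs();print({k:np.round(v,3).tolist() for k,v in o.items()})
for n in ["scene","top","wrist"]:
    c=camera_info(n);print(n,c["fx"],c["fy"],c["cx"],c["cy"],np.round(c["cam_to_world"],4).tolist())
    cv2.imwrite(f"pics/{n}0.png",snapshot(n)[:,:,::-1])
E
```

```text
pics
{'time': 0.0, 'joint_positions': [1.226, 0.088, 1.372, -0.0, 1.684, -0.103], 'qvel': [0.001, -0.003, 0.0, -0.001, -0.001, 0.001], 'joint_torque': [-0.001, -34.018, -30.243, 0.072, 0.033, -0.0], 'tool_pos': [0.132, 0.533, 0.204], 'ee_rot': [-1.571, 0.002, 1.329], 'wrist_force': [-0.229, -0.649, 0.127], 'wrist_torque': [-0.006, -0.024, 0.004], 'width': 0.094}
scene 510.7103970034663 510.7103970034663 319.505825465565 244.0073300509442 [[0.7129, -0.3142, 0.627, -0.4779], [-0.7009, -0.2871, 0.653, -1.0673], [-0.0251, -0.9049, -0.4249, 0.7481], [0.0, 0.0, 0.0, 1.0]]
top 529.4498128644368 529.4498128644368 323.6047249024783 242.2760464344499 [[-0.0206, -0.9918, 0.1258, 0.3448], [-0.9998, 0.0211, 0.0027, -0.0325], [-0.0054, -0.1257, -0.9921, 1.4606], [0.0, 0.0, 0.0, 1.0]]
wrist 397.36452605799144 397.36452605799144 322.2446505056191 237.8665945197253 [[0.2395, 0.9437, 0.2282, 0.0656], [0.9709, -0.2324, -0.0578, 0.5498], [-0.0015, 0.2354, -0.9719, 0.3829], [0.0, 0.0, 0.0, 1.0]]
```

View pics/scene0.png

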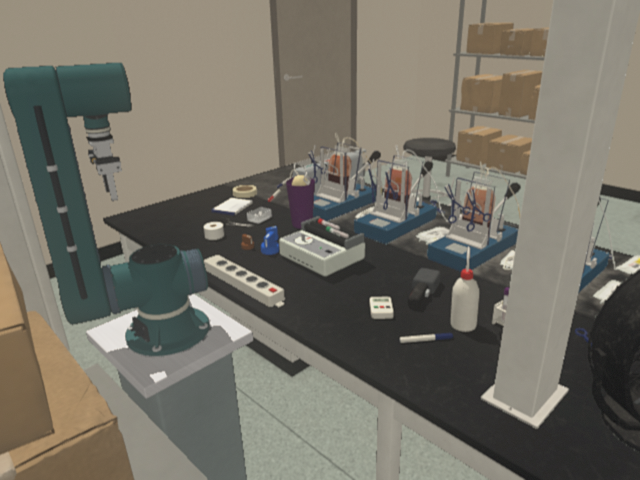

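View pics/top0.png

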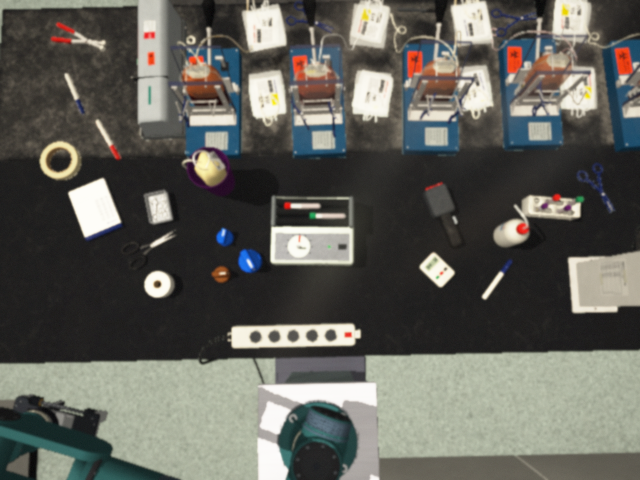

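View pics/wrist0.png

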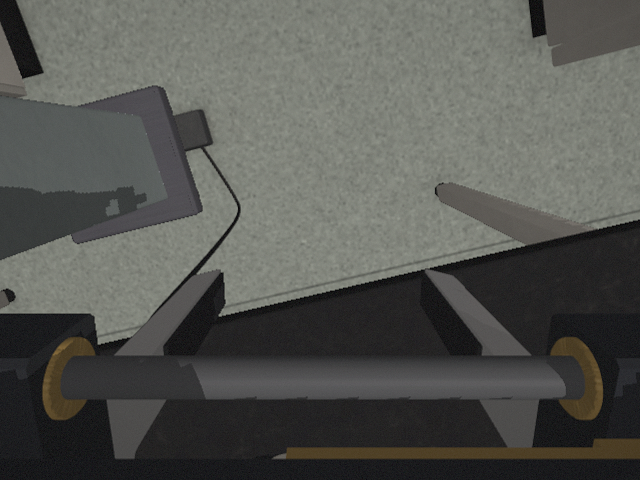

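The top view shows three knob-like things: blue at (225,237), blue at (250,261) and brown at (221,274). Brown is excluded, and I want the smaller of the two blues, which looks like (225,237). The dial and shaft are near (299,245). I'll check with close crops.

Run:
```python
import cv2,numpy as np
t=cv2.imread("pics/top0.png");s=cv2.imread("pics/scene0.png")
a=cv2.resize(t[215:290,200:360],(800,375),interpolation=cv2.INTER_CUBIC)
b=cv2.resize(s[215:275,220:380],(600,225),interpolation=cv2.INTER_CUBIC)
o=np.zeros((600,800,3),np.uint8);o[:375]=a;o[375:,:600]=b
cv2.imwrite("pics/crop0.png",o)
```

```text
(no output)
```

View pics/crop0.png

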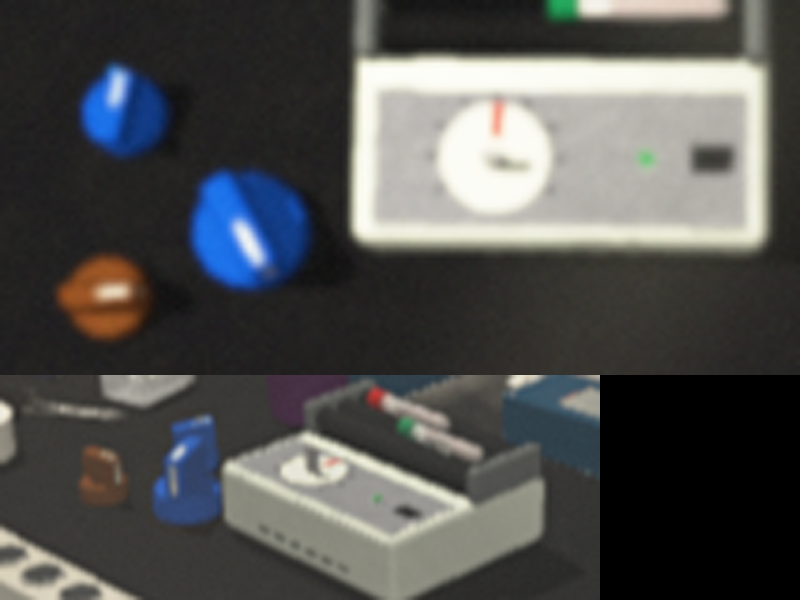

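The description matches the smaller blue knob, top px (225,237); its white line points up in the image. The big blue (250,261) and the brown (221,274) are decoys. The dial's red mark also points up in the image. Next I'll get coarse positions from the top view.

```bash
cat > h.py <<'E'
import cv2,numpy as np
from bench import robot,snapshot,camera_info
def ray(c,u,v,z):
    T=np.array(c["cam_to_world"]);d=T[:3,:3]@np.array([(u-c["cx"])/c["fx"],(v-c["cy"])/c["fy"],1.])
    return T[:3,3]+d*(z-T[2,3])/d[2]
def proj(c,p):
    T=np.array(c["cam_to_world"]);q=T[:3,:3].T@(np.array(p)-T[:3,3])
    return q[0]/q[2]*c["fx"]+c["cx"],q[1]/q[2]*c["fy"]+c["cy"]
def tool(o=None):
    from scipy.spatial.transform import Rotation as R
    o=o or robot.get_obs();return np.array(o["tool_pos"]),R.from_euler("xyz",o["ee_rot"]).as_matrix()
E
python3 - <<'E'
from h import *
c=camera_info("top")
t=cv2.imread("pics/top0.png")
P=lambda x,y:(200+x/5-.4,215+y/5-.4)
for n,xy,z in [("knob skirt",(126,115),.016),("bar top line near",(116,102),.0425),("line tip",(119,70),.0425),("dial",(495,157),.071),("redbase",(496,133),.071),("redtip",(499,102),.071)]:
    print(n,np.round(ray(c,*P(*xy),z),4))
for u,v in [(210,170),(250,261)]: print(np.round(ray(c,u,v,.05),3))
p,R=tool();g=np.array([.47,.08,.25]);print(p,R.round(3).tolist(),(R.T@(g-p)*1000).round())
E
```

```text
knob skirt [0.5467 0.2435 0.016 ]
bar top line near [0.5503 0.2439 0.0425]
line tip [0.5677 0.2423 0.0425]
dial [0.5125 0.0377 0.071 ]
redbase [0.5253 0.0369 0.071 ]
redtip [0.5418 0.0351 0.071 ]
[0.73  0.278 0.05 ]
[0.477 0.169 0.05 ]
[0.13157439 0.53360073 0.20458011] [[0.239, -0.001, -0.971], [0.971, -0.002, 0.239], [-0.002, -1.0, 0.0]] [-359.  -45. -437.]
```

```bash
python3 -m creep '[{"slide":[-136,-45,-275],"roll":-7,"grip":0},{"slide":[-271,-45,-549],"roll":-14,"grip":0.3},{"slide":[-271,-45,-549],"roll":-14,"grip":0.3},{"slide":[-271,-45,-549],"roll":-14,"grip":0.3},{"slide":[-271,-45,-549],"roll":-14,"grip":0.3},{"slide":[-271,-45,-549],"roll":-14,"grip":0.3},{"slide":[-271,-45,-549],"roll":-14,"grip":0.3},{"slide":[-271,-45,-549],"roll":-14,"grip":0.3},{"slide":[-271,-45,-549],"roll":-14,"grip":0.3},{"slide":[-271,-45,-549],"roll":-14,"grip":0.3},{"slide":[-271,-45,-549],"roll":-14,"grip":0.3},{"slide":[-271,-45,-549],"roll":-14,"grip":0.3},{"slide":[-271,-45,-549],"roll":-14,"grip":0.3},{"slide":[-271,-45,-549],"roll":-14,"grip":0.3},{"slide":[-271,-45,-549],"roll":-14,"grip":0.3},{"slide":[-271,-45,-549],"roll":-14,"grip":0.3},{"slide":[-271,-45,-549],"roll":-14,"grip":0.3},{"slide":[-271,-45,-549],"roll":-14,"grip":0.3},{"slide":[-271,-45,-549],"roll":-14,"grip":0.3},{"slide":[-271,-45,-549],"roll":-14,"grip":0.3}]'
python3 - <<'E'
from h import *
import json
c=camera_info("wrist");json.dump({k:np.array(v).tolist() for k,v in c.items()},open("w1.json","w"))
cv2.imwrite("pics/w1.png",snapshot("wrist")[:,:,::-1])
print(tool()[0],robot.get_obs()["ee_rot"])
E
```

```text
time: 1.82
tool_pos: [0.5989, 0.1408, 0.2509]
ee_rot: [-1.571, -0.0, 1.575]
wrist_force: [-0.2, 0.5, 0.3]
width: 0.0658
[0.59891991 0.14070992 0.25104767] [-1.57140400e+00 -3.14396486e-04  1.57540799e+00]
```

View pics/w1.png

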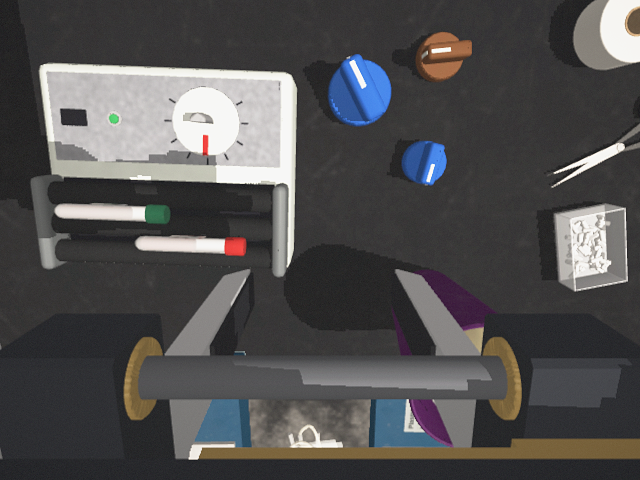

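The wrist view shows the target knob at (425,162), with its line pointing down in the image and slightly right. The dial is at (206,120) with the red mark pointing down, and the shaft top is around (203,117). I'll enlarge both and measure.

Run:
```python
import cv2,numpy as np
w=cv2.imread("pics/w1.png")
a=cv2.resize(w[75:165,160:250],(400,400),interpolation=cv2.INTER_CUBIC)
b=cv2.resize(w[130:195,395:460],(400,400),interpolation=cv2.INTER_CUBIC)
cv2.imwrite("pics/w1c.png",np.hstack([a,b]))
```

```text
(no output)
```

View pics/w1c.png

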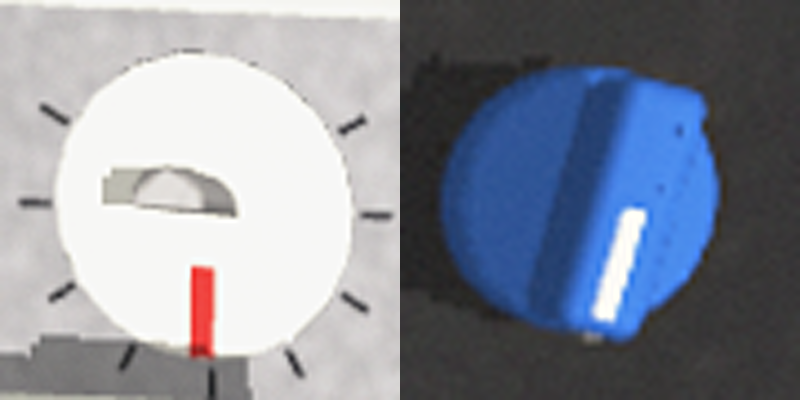

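```bash
cat > meas.py <<'E'
from h import *
import json
from scipy.optimize import least_squares
def circ(p,r=None):
    f=lambda q:np.hypot(p[:,0]-q[0],p[:,1]-q[1])-(q[2] if r is None else r)
    s=least_squares(f,[*p.mean(0),.025],loss="soft_l1",f_scale=.0006);return s.x,np.abs(f(s.x)).mean()
def big(m,near):
    cs,_=cv2.findContours(m.astype(np.uint8),cv2.RETR_EXTERNAL,cv2.CHAIN_APPROX_NONE)
    return min([k for k in cs if cv2.contourArea(k)>15],key=lambda k:np.hypot(*(k[:,0].mean(0)-near)))
def line(m,c,z):
    v,u=np.nonzero(m);p=np.array([ray(c,a,b,z)[:2] for a,b in zip(u,v)])
    m0=p.mean(0);w,V=np.linalg.eigh(np.cov((p-m0).T));return m0,V[:,1]
E
python3 - <<'E'
from meas import *
c=json.load(open("w1.json"));w=cv2.imread("pics/w1.png");hsv=cv2.cvtColor(w,cv2.COLOR_BGR2HSV)
H,S,V=cv2.split(hsv)
Y,X=np.mgrid[:480,:640]
# dial
D=(X>165)&(X<245)&(Y>80)&(Y<162)
white=D&(S<20)&(V>238)
k=big(white,(205,120));p=np.array([ray(c,a,b,.071)[:2] for a,b in k[:,0]]);print("dial",circ(p),len(p)); dc=circ(p)[0][:2]
red=D&((H<8)|(H>172))&(S>120);m,d=line(red,c,.071);d*=np.sign(d@(m-dc))
print("red",m,"yaw line",np.degrees(np.arctan2(d[1],d[0])),"yaw from centre",np.degrees(np.arctan2(*(m-dc)[::-1])))
K=(X>395)&(X<455)&(Y>132)&(Y<192)
blue=K&(H>95)&(H<125)&(S>120)
k=big(blue,(425,162));
for z in (.016,.008,0):
    p=np.array([ray(c,a,b,z)[:2] for a,b in k[:,0]]);print("skirt",z,circ(p,.022),circ(p))
wl=K&(S<60)&(V>200);n,lab,st,ce=cv2.connectedComponentsWithStats(wl.astype(np.uint8));print(st[1:])
i=1+np.argmax(st[1:,4]);m,d=line(lab==i,c,.0425);kc=circ(np.array([ray(c,a,b,.016)[:2] for a,b in k[:,0]]),.022)[0][:2]
d*=np.sign(d@(m-kc));print("line",m,np.degrees(np.arctan2(d[1],d[0])),"fromcentre",np.degrees(np.arctan2(*(m-kc)[::-1])), "perp dist",np.cross(d,m-kc))
# knob bar top corners & shaft tip by hand
W=lambda x,y,s,o:(o[0]+x/s-.5,o[1]+y/s-.5)
for q in [(628,88),(700,95),(565,322),(632,335)]: print("barc",np.round(ray(c,*W(q[0]-400,q[1],400/65,(395,130)),.0425),4))
for q in [(135,205),(203,210),(170,168)]: print("shaft",np.round(ray(c,*W(*q,400/90,(160,75)),.095),4))
E
```

```text
dial (array([0.51413656, 0.03935145, 0.02776632]), np.float64(0.002250650364166634)) 226
red [0.53417306 0.03747294] yaw line -3.2382496564073118 yaw from centre -5.356050140372784
skirt 0.016 (array([0.55089557, 0.24465407, 0.025     ]), np.float64(0.0007577629087277871)) (array([0.55087693, 0.24460739, 0.02229419]), np.float64(0.0007138269350368563))
skirt 0.008 (array([0.55132899, 0.24680095, 0.025     ]), np.float64(0.0009295890069926456)) (array([0.55126511, 0.24663142, 0.02272624]), np.float64(0.000727547917935132))
skirt 0 (array([0.55173834, 0.24897505, 0.025     ]), np.float64(0.0012245170565753473)) (array([0.55165328, 0.24865543, 0.02315831]), np.float64(0.0007412666385951969))
[[426 164   9  18  66]]
line [0.55940729 0.24445711] -13.566757845901398 fromcentre -1.3255170323721217 perp dist 0.0018052089169844675
barc [0.5326 0.244  0.0425]
barc [0.5336 0.2552 0.0425]
barc [0.5685 0.2366 0.0425]
barc [0.5705 0.2473 0.0425]
shaft [0.515  0.0334 0.095 ]
shaft [0.5159 0.0457 0.095 ]
shaft [0.5086 0.0402 0.095 ]<stdin>:18: DeprecationWarning: Arrays of 2-dimensional vectors are deprecated. Use arrays of 3-dimensional vectors instead. (deprecated in NumPy 2.0)
```

```bash
python3 -m creep '[{"slide":[40,20,18],"roll":5,"grip":0.3},{"slide":[75,50,34],"roll":10,"grip":0.3},{"slide":[105,80,48],"roll":13.2,"grip":0.3},{"slide":[105,115,48],"roll":13.2,"grip":0.3},{"slide":[105,150,48],"roll":13.2,"grip":0.3},{"slide":[105,150,48],"roll":13.2,"grip":0.3},{"slide":[105,150,48],"roll":13.2,"grip":0.3}]'
python3 - <<'E'
from h import *
import json
c=camera_info("wrist");json.dump({k:np.array(v).tolist() for k,v in c.items()},open("w2.json","w"))
print(tool()[0],robot.get_obs()["ee_rot"])
cv2.imwrite("pics/w2.png",snapshot("wrist")[:,:,::-1])
E
```

```text
time: 2.45
tool_pos: [0.5488, 0.2443, 0.098]
ee_rot: [-1.565, 0.004, 1.345]
wrist_force: [0.4, 0.8, 1.1]
width: 0.0656
[0.54876472 0.2443463  0.0980383 ] [-1.56518414  0.0035916   1.34472358]
```

View pics/w2.png

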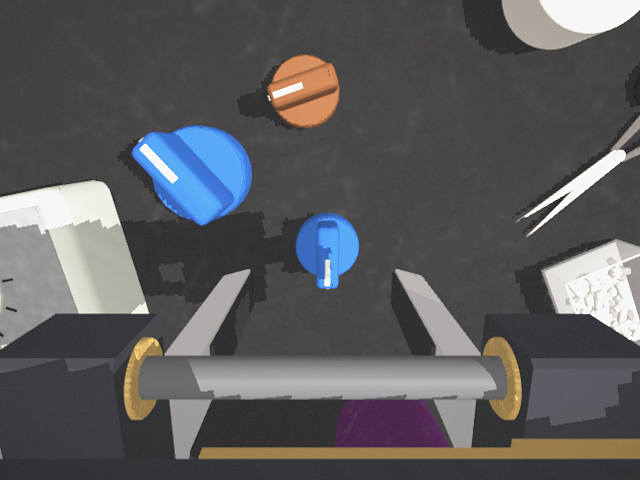

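The knob sits between the fingers at (327,252) with its line pointing straight down in the image, so it is aligned with the jaws. I'll measure its position from here.

```bash
python3 - <<'E' 2>/dev/null
from meas import *
c=json.load(open("w2.json"));w=cv2.imread("pics/w2.png");H,S,V=cv2.split(cv2.cvtColor(w,cv2.COLOR_BGR2HSV));Y,X=np.mgrid[:480,:640]
K=(X>285)&(X<370)&(Y>200)&(Y<298)
k=big(K&(H>95)&(H<125)&(S>120),(327,250));k=k[:,0]
p=np.array([ray(c,a,b,.016)[:2] for a,b in k if b<255]);print("skirt",circ(p,.022),circ(p))
wl=K&(S<60)&(V>200);n,lab,st,ce=cv2.connectedComponentsWithStats(wl.astype(np.uint8));i=1+np.argmax(st[1:,4]);print(st[i])
m,d=line(lab==i,c,.0425);d*=np.sign(d[0]);print("line",m,np.degrees(np.arctan2(d[1],d[0])))
p,R=tool();print(robot.get_obs()["tool_pos"])
cv2.imwrite("pics/w2c.png",cv2.resize(w[195:305,270:385],None,fx=5,fy=5,interpolation=cv2.INTER_CUBIC))
E
```

```text
skirt (array([0.54928486, 0.24688441, 0.025     ]), np.float64(0.000466054984766999)) (array([0.54845727, 0.24709225, 0.02125276]), np.float64(0.00024971099848845164))
[324 259   6  27 136]
line [0.5597901  0.24436663] -13.789704250446254
[0.55161996 0.24474976 0.10174957]
```

View pics/w2c.png

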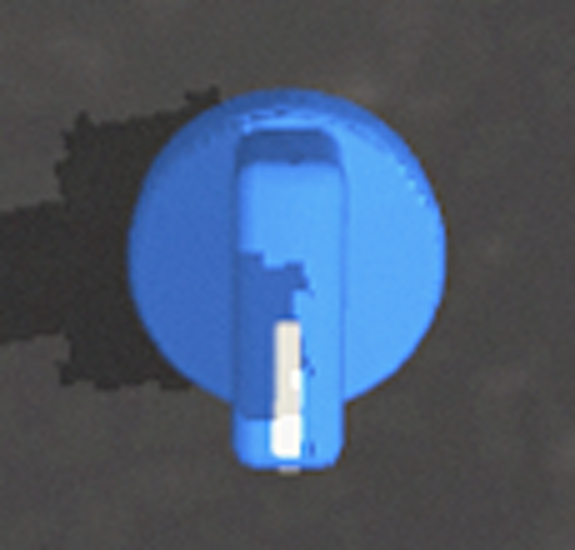

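```bash
python3 - <<'E' 2>/dev/null
from meas import *
c=json.load(open("w2.json"))
a=ray(c,270+289/5-.4,195+162/5-.4,.0425);b=ray(c,270+288/5-.4,195+465/5-.4,.0425);print(a,b,(a+b)/2,np.linalg.norm(a-b))
o=robot.get_obs();p,R=tool(o);print(p,o["ee_rot"],o["qvel"])
for g in [(.5500,.2467,.0185)]: print((R.T@(np.array(g)-p)*1000).round(1))
E
```

```text
[0.53164368 0.25107771 0.0425    ] [0.56930221 0.24240439 0.0425    ] [0.55047295 0.24674105 0.0425    ] 0.0386444260106181
[0.55161996 0.24474976 0.10174957] [-1.57151441e+00 -3.61200678e-04  1.34378775e+00] [-0.01742869 -0.03078111 -0.08195872  0.00129341 -0.00558731 -0.0010581 ]
[ 1.5 83.2  2.1]
```

```bash
python3 -m creep '[{"slide":[1,35,1.5],"roll":0,"grip":0.3},{"slide":[1,65,1.5],"roll":0,"grip":0.5},{"slide":[1,82,1.5],"roll":0,"grip":0.5},{"slide":[1,82,1.5],"roll":0,"grip":0.5},{"slide":[1,82,1.5],"roll":0,"grip":1},{"slide":[1,82,1.5],"roll":0,"grip":1},{"slide":[1,82,1.5],"roll":0,"grip":1},{"slide":[1,82,1.5],"roll":0,"grip":1},{"slide":[1,82,1.5],"roll":0,"grip":1},{"slide":[1,82,1.5],"roll":0,"grip":1},{"slide":[1,82,1.5],"roll":0,"grip":1},{"slide":[1,82,1.5],"roll":0,"grip":1}]'
```

```text
time: 3.5
tool_pos: [0.5512, 0.246, 0.0199]
ee_rot: [-1.573, -0.001, 1.343]
wrist_force: [0.2, 0.7, 6.0]
width: 0.0137
```

```bash
python3 -m creep '[{"slide":[0,-20,0],"roll":0,"grip":1},{"slide":[0,-55,0],"roll":0,"grip":1},{"slide":[0,-90,0],"roll":0,"grip":1},{"slide":[0,-125,0],"roll":0,"grip":1},{"slide":[-20,-136,-7],"roll":-2,"grip":1},{"slide":[-52,-136,-19],"roll":-5,"grip":1},{"slide":[-84,-136,-30],"roll":-8.5,"grip":1},{"slide":[-116,-136,-42],"roll":-8.5,"grip":1},{"slide":[-150,-136,-54],"roll":-8.5,"grip":1},{"slide":[-180,-136,-65],"roll":-8.5,"grip":1},{"slide":[-195,-136,-70],"roll":-8.5,"grip":1},{"slide":[-195,-136,-70],"roll":-8.5,"grip":1},{"slide":[-195,-136,-70],"roll":-8.5,"grip":1},{"slide":[-195,-136,-70],"roll":-8.5,"grip":1},{"slide":[-195,-136,-70],"roll":-8.5,"grip":1},{"slide":[-195,-136,-70],"roll":-8.5,"grip":1}]'
python3 - <<'E'
from h import *
import json
c=camera_info("wrist");json.dump({k:np.array(v).tolist() for k,v in c.items()},open("w3.json","w"))
o=robot.get_obs();print(tool(o)[0],o["ee_rot"],np.round(o["qvel"],3))
cv2.imwrite("pics/w3.png",snapshot("wrist")[:,:,::-1])
E
```

```text
time: 4.83
tool_pos: [0.5743, 0.0412, 0.1543]
ee_rot: [-1.57, -0.0, 1.493]
wrist_force: [-0.6, -0.7, 0.7]
width: 0.0138
[0.57430491 0.04120317 0.15433785] [-1.57047138e+00 -3.60024772e-04  1.49324218e+00] [-0.001 -0.    -0.004 -0.002  0.     0.   ]
```

View pics/w3.png

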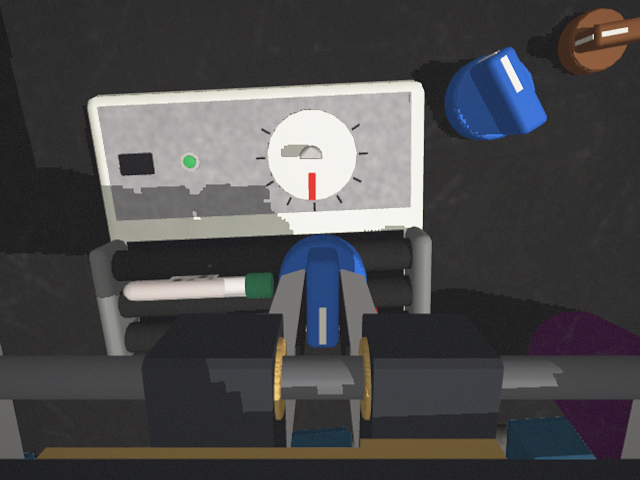

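The knob is held at (322,285) and the dial is clear at (313,155), so I can measure both in this one frame.

```bash
python3 - <<'E' 2>/dev/null
from meas import *
c=json.load(open("w3.json"));w=cv2.imread("pics/w3.png");H,S,V=cv2.split(cv2.cvtColor(w,cv2.COLOR_BGR2HSV));Y,X=np.mgrid[:480,:640]
D=(X>262)&(X<362)&(Y>105)&(Y<205)
k=big(D&(S<22)&(V>225),(313,155))[:,0]
p=np.array([ray(c,a,b,.071)[:2] for a,b in k]);
x,e=circ(p);print("dial",x,e);dc=x[:2]; x,e=circ(p,.029);print("dial r29",x[:2],e)
red=D&((H<8)|(H>172))&(S>120);m,d=line(red,c,.071);d*=np.sign(d[0]);print("red",m,np.degrees(np.arctan2(d[1],d[0])),np.degrees(np.arctan2(*(m-dc)[::-1])))
K=(X>275)&(X<372)&(Y>230)&(Y<350)
k=big(K&(H>95)&(H<125)&(S>120),(322,285))[:,0]
p=np.array([ray(c,a,b,.1508)[:2] for a,b in k if b<268]);print("skirt",circ(p,.022),circ(p))
wl=K&(S<60)&(V>150)&(abs(X-322)<12);n,lab,st,ce=cv2.connectedComponentsWithStats(wl.astype(np.uint8));i=1+np.argmax(st[1:,4]);print(st[i])
m,d=line(lab==i,c,.177);d*=np.sign(d[0]);print("line",m,np.degrees(np.arctan2(d[1],d[0])))
a=cv2.resize(w[105:205,262:362],(400,400),interpolation=cv2.INTER_CUBIC);b=cv2.resize(w[230:350,262:382],(400,400),interpolation=cv2.INTER_CUBIC)
cv2.imwrite("pics/w3c.png",np.hstack([a,b]))
E
```

```text
dial [0.5143415  0.0388509  0.02789311] 0.002154654945787678
dial r29 [0.51381355 0.03886375] 0.0027585715316175963
red [0.53440629 0.03734316] -4.434390953547897 -4.297326448056899
skirt (array([0.5708958 , 0.04120261, 0.025     ]), np.float64(0.0005132664434225648)) (array([0.56849185, 0.04139166, 0.01998272]), np.float64(0.00010886652334359385))
[320 308   6  36 216]
line [0.58253396 0.04038917] -4.435353014482171
```

View pics/w3c.png

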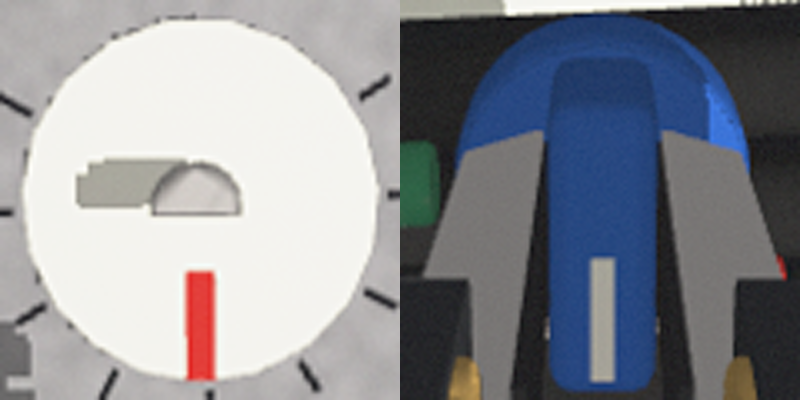

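```bash
python3 - <<'E' 2>/dev/null
from meas import *
c=json.load(open("w3.json"));w=cv2.imread("pics/w3.png")
A=lambda x,y:(262+x/4-.4,105+y/4-.4);B=lambda x,y:(262+(x-400)*.3-.4,230+y*.3-.4)
for n,q in [("L",(22,199)),("R",(377,199)),("T",(199,18)),("Bt",(199,380))]: print(n,ray(c,*A(*q),.071).round(4))
for q in [(152,213),(241,213),(196.5,163)]: print("shaft",ray(c,*A(*q),.095).round(4))
for z in (.0225,.0235):
  zz=.1543+z
  f=ray(c,*B(602,388),zz);b=ray(c,*B(602,104),zz);print("bar",f.round(4),b.round(4),((f+b)/2).round(4),np.linalg.norm(f-b))
col=w[255:352,322:326].mean(1);g=cv2.cvtColor(col[None].astype(np.uint8),cv2.COLOR_BGR2HSV)[0,:,2]
print([(255+i,int(v)) for i,v in enumerate(w[245:352,314:319].mean(1)[:,0])][::1][:30])
E
```

```text
L [0.5118 0.0102 0.071 ]
R [0.5162 0.0673 0.071 ]
T [0.4862 0.041  0.071 ]
Bt [0.5432 0.0362 0.071 ]
shaft [0.5148 0.0323 0.095 ]
shaft [0.5158 0.0453 0.095 ]
shaft [0.5082 0.0394 0.095 ]
bar [0.5922 0.0395 0.1768] [0.5539 0.0425 0.1768] [0.573  0.041  0.1768] 0.03844390963920418
bar [0.5916 0.0396 0.1778] [0.5536 0.0425 0.1778] [0.5726 0.041  0.1778] 0.03819745749651526
[(255, 127), (256, 132), (257, 113), (258, 101), (259, 103), (260, 104), (261, 104), (262, 104), (263, 104), (264, 105), (265, 104), (266, 105), (267, 104), (268, 105), (269, 105), (270, 108), (271, 112), (272, 117), (273, 122), (274, 126), (275, 127), (276, 126), (277, 128), (278, 129), (279, 129), (280, 129), (281, 129), (282, 128), (283, 129), (284, 128)]
```

The angles agree: knob line −4.4°, dial mark −4.4°. I need tool shifts of about x −6.7 and z +58.4 mm, then a straight descent.

```bash
python3 -m creep '[{"slide":[-2.5,0,20],"roll":0,"grip":1},{"slide":[-5,0,42],"roll":0,"grip":1},{"slide":[-6.7,0,58.4],"roll":0,"grip":1},{"slide":[-6.7,0,58.4],"roll":0,"grip":1},{"slide":[-6.7,15,58.4],"roll":0,"grip":1},{"slide":[-6.7,30,58.4],"roll":0,"grip":1},{"slide":[-6.7,36,58.4],"roll":0,"grip":1},{"slide":[-6.7,36,58.4],"roll":0,"grip":1},{"slide":[-6.7,36,58.4],"roll":0,"grip":1},{"slide":[-6.7,36,58.4],"roll":0,"grip":1}]'
python3 - <<'E'
from h import *
c=camera_info("scene")
s=snapshot("scene")[:,:,::-1];cv2.imwrite("pics/s4.png",cv2.resize(s[200:280,260:370],None,fx=6,fy=6,interpolation=cv2.INTER_CUBIC))
cv2.imwrite("pics/w4.png",snapshot("wrist")[:,:,::-1]);o=robot.get_obs();print(o["tool_pos"],o["ee_rot"],o["wrist_force"])
E
```

```text
time: 5.72
tool_pos: [0.5166, 0.0379, 0.1193]
ee_rot: [-1.572, -0.0, 1.492]
wrist_force: [-0.5, 0.2, -0.2]
width: 0.0141
[0.51659674 0.03786    0.11950984] [-1.57272754e+00 -1.84192701e-04  1.49137891e+00] [ 0.72749065  0.7550722  -0.19270358]
```

View pics/s4.png

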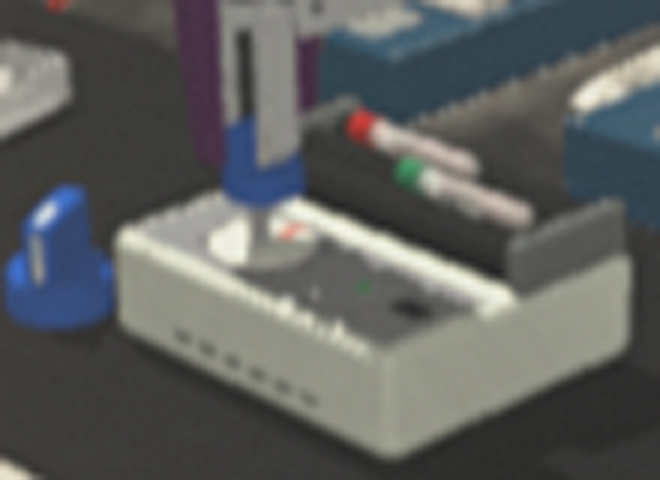

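View pics/w4.png

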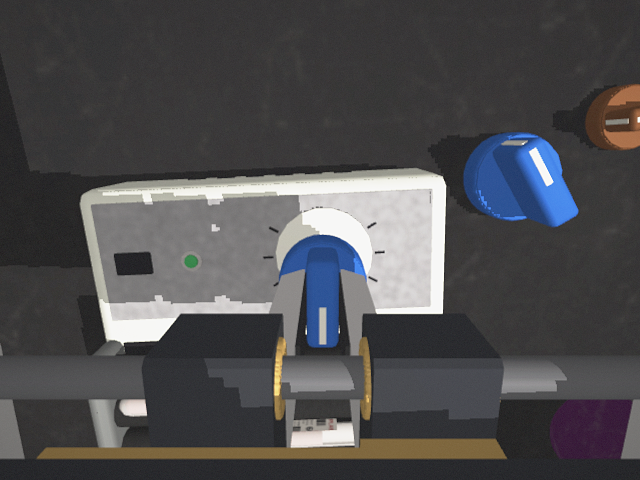

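The knob is about 24 mm above the dial. It looks slightly left of the dial centre in the wrist image: knob axis at column ~322, dial at ~325. I'll measure that before pushing.

```bash
python3 - <<'E' 2>/dev/null
from meas import *
o=robot.get_obs();print(o["tool_pos"],np.round(o["qvel"],4))
c=camera_info("wrist");w=snapshot("wrist")[:,:,::-1].copy();cv2.imwrite("pics/w5.png",w)
p0=np.array(o["tool_pos"])
a=w[195:355,250:400];cv2.imwrite("pics/w5c.png",cv2.resize(a,(750,800),interpolation=cv2.INTER_CUBIC)[:600])
H,S,V=cv2.split(cv2.cvtColor(w,cv2.COLOR_BGR2HSV))
# dial rim: radial scan from approx centre on upper half, brightness edge
uc,vc=proj(c,(.5144,.0388,.071));print("pred dial px",uc,vc)
g=cv2.GaussianBlur(cv2.cvtColor(w,cv2.COLOR_BGR2GRAY),(3,3),0).astype(float)
sat=cv2.GaussianBlur(S,(3,3),0)
pts=[]
for t in np.radians(np.arange(185,356,3)):
    r=np.arange(36,62,.5);u=uc+r*np.cos(t);v=vc+r*np.sin(t)
    f=cv2.remap(g.astype(np.float32),u.astype(np.float32)[None],v.astype(np.float32)[None],cv2.INTER_LINEAR)[0]
    d=f[4:]-f[:-4];i=np.argmin(d)
    if d[i]<-25: pts.append(ray(c,u[i+2],v[i+2],.071)[:2])
pts=np.array(pts);print(len(pts),circ(pts,.029),circ(pts))
K=(X:=np.mgrid[:480,:640][1])
kc=big((H>95)&(H<125)&(S>120)&(X>270)&(X<380),(322,285))[:,0]
zz=p0[2]+.0235
wl=(S<60)&(V>150)&(abs(X-322)<9)&(np.mgrid[:480,:640][0]>300)&(np.mgrid[:480,:640][0]<350)
m,d=line(wl,c,zz);d*=np.sign(d[0]);print("line",m,np.degrees(np.arctan2(d[1],d[0])))
E
```

```text
[0.51659674 0.03786    0.11950984] [-0.0011 -0.0044  0.005   0.0008  0.     -0.0012]
pred dial px 323.9050903317202 255.16564114872773
57 (array([0.51512581, 0.03871102, 0.025     ]), np.float64(0.00024137210428009455)) (array([0.51477683, 0.03872674, 0.02871997]), np.float64(0.0002204125519875948))
line [0.52440144 0.03685642] -4.459656387780035
```

View pics/w5c.png

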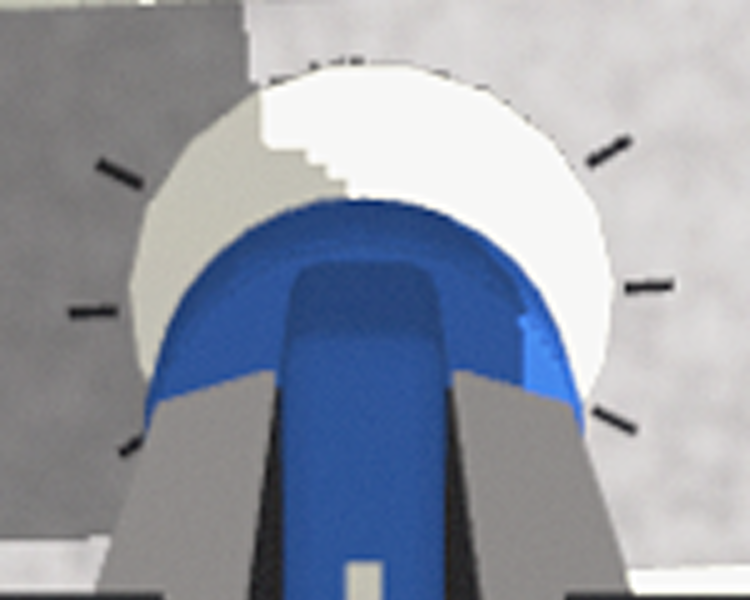

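```bash
python3 -m creep '[{"slide":[1.1,0,0.2],"roll":0,"grip":1},{"slide":[1.1,0,0.2],"roll":0,"grip":1},{"slide":[1.1,0,0.2],"roll":0,"grip":1},{"slide":[1.1,3,0.2],"roll":0,"grip":1},{"slide":[1.1,5,0.2],"roll":0,"grip":1},{"slide":[1.1,7,0.2],"roll":0,"grip":1},{"slide":[1.1,8,0.2],"roll":0,"grip":1},{"slide":[1.1,9,0.2],"roll":0,"grip":1},{"slide":[1.1,10,0.2],"roll":0,"grip":1},{"slide":[1.1,10,0.2],"roll":0,"grip":1},{"slide":[1.1,10,0.2],"roll":0,"grip":1}]'
```

```text
time: 6.78
tool_pos: [0.5156, 0.039, 0.1084]
ee_rot: [-1.571, -0.0, 1.491]
wrist_force: [-0.8, 0.8, -0.6]
width: 0.0143
```

The underside is about 6 mm below the shaft top with no axial force, so the bore is on. Next I go to home, then press.

```bash
python3 -m creep '[{"slide":[0,2,0],"roll":0,"grip":1},{"slide":[0,4,0],"roll":0,"grip":1},{"slide":[0,6,0],"roll":0,"grip":1},{"slide":[0,8,0],"roll":0,"grip":1},{"slide":[0,8,0],"roll":0,"grip":1},{"slide":[0,8,0],"roll":0,"grip":1},{"slide":[0,8,0],"roll":0,"grip":1}]'
python3 -m creep '[{"slide":[0,1,0],"roll":0,"grip":1},{"slide":[0,2,0],"roll":0,"grip":1},{"slide":[0,3,0],"roll":0,"grip":1},{"slide":[0,4,0],"roll":0,"grip":1},{"slide":[0,4,0],"roll":0,"grip":1},{"slide":[0,4,0],"roll":0,"grip":1}]'
```

```text
time: 7.37
tool_pos: [0.5158, 0.0389, 0.1007]
ee_rot: [-1.571, -0.0, 1.491]
wrist_force: [-0.9, -0.4, 0.9]
width: 0.0137
time: 7.87
tool_pos: [0.5159, 0.039, 0.0974]
ee_rot: [-1.572, -0.0, 1.491]
wrist_force: [-2.6, -0.4, 6.1]
width: 0.0138
```

Force stayed near zero until home at about TCP 0.100, then rose to 6 N, which is the spring engaging. I'll keep pressing towards the stop.

```bash
python3 -m creep '[{"slide":[0,1,0],"roll":0,"grip":1},{"slide":[0,2,0],"roll":0,"grip":1},{"slide":[0,3,0],"roll":0,"grip":1},{"slide":[0,4,0],"roll":0,"grip":1},{"slide":[0,4,0],"roll":0,"grip":1},{"slide":[0,4,0],"roll":0,"grip":1}]'
python3 -m creep '[{"slide":[0,0.7,0],"roll":0,"grip":1},{"slide":[0,1.5,0],"roll":0,"grip":1},{"slide":[0,1.5,0],"roll":0,"grip":1},{"slide":[0,1.5,0],"roll":0,"grip":1}]'
```

```text
time: 8.37
tool_pos: [0.5159, 0.039, 0.0939]
ee_rot: [-1.572, -0.0, 1.491]
wrist_force: [-2.9, 0.6, 7.0]
width: 0.0135
time: 8.7
tool_pos: [0.5159, 0.0389, 0.0927]
ee_rot: [-1.572, -0.0, 1.491]
wrist_force: [-3.5, -0.1, 9.8]
width: 0.0133
```

```bash
python3 -m creep '[{"slide":[0,0.5,0],"roll":0,"grip":1},{"slide":[0,1,0],"roll":0,"grip":1},{"slide":[0,1,0],"roll":0,"grip":1},{"slide":[0,1,0],"roll":0,"grip":1}]'
python3 -m creep '[{"slide":[0,0.5,0],"roll":0,"grip":1},{"slide":[0,1,0],"roll":0,"grip":1},{"slide":[0,1,0],"roll":0,"grip":1},{"slide":[0,1,0],"roll":0,"grip":1}]'
```

```text
time: 9.03
tool_pos: [0.516, 0.0389, 0.0925]
ee_rot: [-1.573, -0.0, 1.491]
wrist_force: [-4.3, -0.6, 11.5]
width: 0.0137
time: 9.37
tool_pos: [0.516, 0.0389, 0.0924]
ee_rot: [-1.573, -0.0, 1.491]
wrist_force: [-6.0, -1.5, 14.7]
width: 0.0137
```

```bash
python3 -m creep '[{"slide":[0,0.7,0],"roll":0,"grip":1},{"slide":[0,1.5,0],"roll":0,"grip":1},{"slide":[0,1.5,0],"roll":0,"grip":1},{"slide":[0,1.5,0],"roll":0,"grip":1}]'
python3 - <<'E'
from h import *
s=snapshot("scene")[:,:,::-1];cv2.imwrite("pics/s6.png",cv2.resize(s[200:280,260:370],None,fx=6,fy=6,interpolation=cv2.INTER_CUBIC))
cv2.imwrite("pics/w6.png",snapshot("wrist")[:,:,::-1]);o=robot.get_obs();print(o["time"],o["tool_pos"],o["ee_rot"],o["wrist_force"],o["wrist_torque"])
E
```

```text
time: 9.7
tool_pos: [0.5161, 0.039, 0.0922]
ee_rot: [-1.574, -0.0, 1.491]
wrist_force: [-7.9, 0.1, 20.3]
width: 0.0142
9.8 [0.51609969 0.03892331 0.09219815] [-1.57355415e+00  2.07909520e-05  1.49148238e+00] [-7.58366315  0.45305376 20.89199568] [0.00769991 1.70402072 0.03747322]
```

View pics/s6.png

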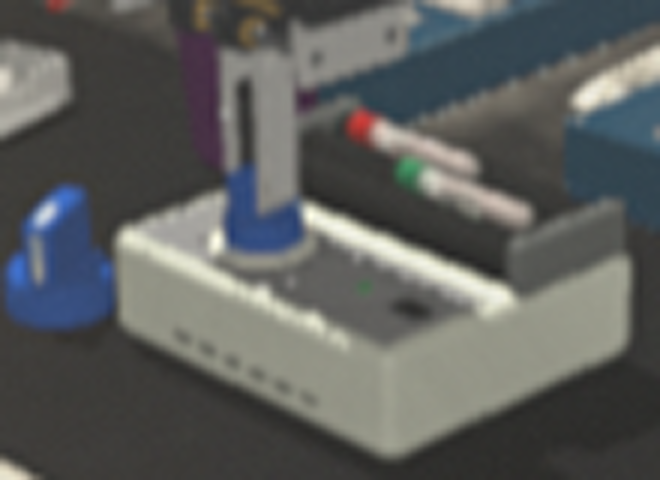

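View pics/w6.png

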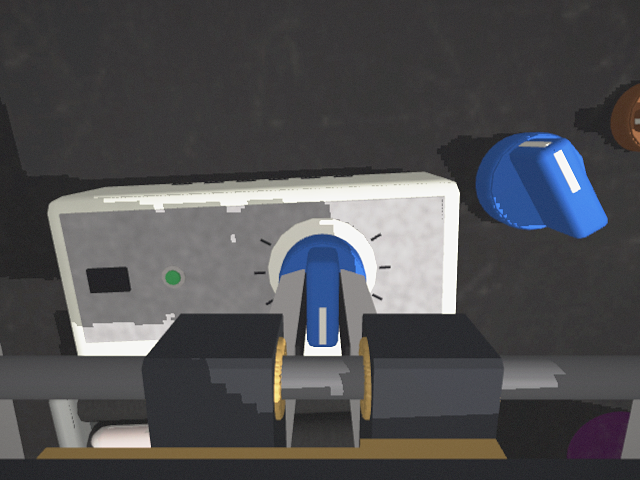

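The knob sits flush over the dial in the scene view, with the skirt at about (265,235) in the crop. Its place in the fingers has not changed: line at column 322, bottom at row 346, as before pressing. The arm has stopped at TCP z 0.092 with 20 N, twice the spring's maximum, so it is against the stop. I'm handing in.

```bash
python3 -c "
from bench import ticket;print(ticket.close_job())"
```

```text
the job is handed in; nothing more can be done
None
```

The smaller blue knob is on the mixer's shaft, pressed in to the stop. I handed the job in at about 9.8 s of the 42 s, with the gripper still holding the knob down.

- **Alignment:** before the descent, the knob's white line and the dial's red mark both measured −4.4°. The first close look showed the knob about 1 mm off to one side of the dial, so I corrected that before going down.
- **Going on:** the knob slid over the shaft with almost no force until home, at TCP height about 0.100 m. The spring then pushed back with 6 to 10 N over the next 8 mm.
- **Pressed in:** motion stopped at about 0.092 m while the force rose to 20 N, twice the spring's maximum. The pictures show the skirt flush on the dial and no slip in the fingers.
- **Not confirmed:** there is no direct reading of the shaft joint, so "at the stop" comes from force and height. A sideways force of about 8 N remained at the end.
- **Other things on the bench:** I never touched them and saw nothing disturbed. I took no final overview picture, and there was no verdict on hand-in.

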